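Set a specimen mount to height under the guided pressing plate

TASK

Set the specimen mount to height in the levelling fixture: keeping the pressing plate level, lower it over the fixture's two guide pins, and press it straight down against the stiff plunger until it rests fully on both stop collars. Then push the slide bolt fully in over the plate's edge to lock it, let go, and leave the other things on the bench where they are.

Things in the scene. Friction and masses are not known exactly. Their poses are not given: they have to be found in the camera images.
- fixture: Levelling fixture, screwed down, may be turned; grey base 140 x 160 x 14 mm (fixture x -95 to +45, y -80 to +80). Origin on the worktop midway between the two guide pins, y axis through both pins, z up. Stop collars at y = +55 and -55 mm: 20 mm diameter, tops at z = 40 mm. Slide bolt on the -x side (to the robot); its guide block spans x -90 to -54, y -17 to +17 mm, top z = 60 mm.
- pin_left (a point): tip of the fixed steel guide pin at fixture y = +55 mm. The pin stands on its collar: 10 mm diameter up to z = 56 mm, then tapered to a 3 mm tip at z = 64 mm
- pin_right (a point): tip of the same kind of guide pin at fixture y = -55 mm, z = 64 mm
- mount_top (a point): centre of the top of the black round specimen mount (30 mm diameter, 19 mm high, fixed on the plunger in the middle of the fixture); 48 mm above the worktop less the plunger's travel
- plunger (a joint): how far the stiff plunger that carries the mount is pressed down, m; at 0.008 the mount's top is level with the stop collars. Starts at 0 to 0.003. Held by dry friction of about 12 N, no spring: the plate's weight does not move it, so the laid-on plate stays 5 to 8 mm above the collars until it is pressed, and it stays down once pressed.
- plate: Loose bare-metal pressing plate 80 x 140 x 10 mm, about 0.35 kg, flat on the worktop right of the fixture, grip up. Origin: centre of its underside; y along its length, z up. Two 12 mm through holes at y = +55 and -55 mm; symmetrical, fits either way round. Fully home, its underside is 40 mm above the worktop.
- grip_top (a point): middle of the top face of the plate's grip, 50 mm above the plate's underside. The upright black grip on the plate's centre is 44 mm long (plate x), 14 mm thick (plate y), 40 mm high; pinch it across the 14 mm
- hole_left (a point): centre of the plate's hole at plate y = +55 mm, on the underside
- hole_right (a point): centre of the plate's hole at plate y = -55 mm, on the underside
- bolt (a joint): travel of the slide bolt along fixture +x, m: 0 = back, 0.024 = fully in. Starts at 0 to 0.005, clear of the plate's place. Steel bar 42 x 18 x 8 mm, underside 51.5 mm above the worktop, front end at fixture x = -50 mm + travel: it passes over the plate's edge (x = -40 mm) only when the plate is fully home. Friction about 2 N, no spring.
- bolt_knob (a point): top centre of the bolt's upright black knob (15 mm diameter, 24 mm high, its top 83.5 mm above the worktop, at fixture x = -83 mm + travel, y = 0); push it from behind (from -x)
- lens_case: bystander: round case with black cap, 39 mm diameter, 60 mm high, standing behind the fixture; origin under its centre
- spare_mount: bystander: beige round specimen mount, 30 mm diameter, 22 mm high, behind the fixture; origin under its centre
- tweezers: bystander: steel tweezers 120 mm long near the front edge of the worktop; origin under the centre
- marker: bystander: marker pen 136 mm long near the front edge of the worktop; origin under the centre

How it is judged:
By the outcome, as a careful person would: the job done as asked, in the order asked, and still so for the second after the job is handed in, with the robot touching nothing.
It also fails if it takes over 58 s, if anything falls off the work surface, if the arm or the gripper's body presses on something with over 40 N, if the wrist force passes 120 N, or if a joint passes its speed limit or range.

ROBOT

A 7-joint arm with a two-finger parallel gripper is mounted at the origin on a cart in front of the work surface, level with it; the furniture and walls round the work are solid. World frame = base frame: x ahead of the robot, y to its left, z up, the work surface at z = 0. Lengths are in m, angles in rad, forces in N, time in s.
With the tool pointing down it reaches from about 0.425 to 0.875 m from the base axis. Payload 4.7 kg.
Tool frame: the origin (TCP) lies midway between the tips of the shut fingers; the grasp point (between the pads) lies 19 mm behind it (ctrl.grip_depth is the distance from the TCP to the grasp point, in m); z points along the fingers, y is the direction in which the jaws open and shut (so a half turn about z gives the same grasp; the last joint's range is limited). The gripper opens to 87 mm and grips with 3 to 60 N. Pads are 19 mm wide; open, the fingers measure 117 mm over their backs; the gripper's body (75 mm by 190 mm) begins 51 mm behind the grasp point.
Start: joints at [1.206, 0.321, -0.07, 1.45, 0.023, 1.371, -0.057], TCP at [0.24, -0.604, 0.223] pointing down, gripper open.
Joint ranges: [-2.86, 2.86], [-0.3, 2.09], [-1.38, 1.24], [0.06, 2.45], [-1.56, 4.7], [0.09, 2.05], [-2.69, 2.69]. Speed limits (rad/s): [2.57, 2.57, 3.14, 3.14, 3.14, 3.14, 3.14].

INTERFACE

Orientations are given as a rotation vector (axis times angle).
In Python, from bench import ctrl gives the robot as it stands. The module is installed in compiled form; this text tells all that it offers.
- The arm moves only by the shell command python3 -m inch 'ROWS' [FORCE]. ROWS is JSON, a list of rows, each a list of 5 numbers: the opening, from -1 (shut) to 1 (fully open), so that 0 is half open, then the shift along the tool's x, y, z in mm, then the turn about the tool's z in rad. In form: [[fingers, tx, ty, tz, twist], ...]. A call has 1 to 5 rows; each row shifts and turns the pose as measured when the row begins, along the tool's axes as they then stand; what a row does not reach is not made up. A row lasts 1/8 s, in which the tool goes at most 62.5 mm and 10.7 degrees, less where a joint would pass 70% of its speed; a pose out of reach is approached as far as the arm can. A call is refused whole if a number of a shift passes 62.5 or a number of a turn 0.188, either way. A call with a gripper value outside its range is refused whole. The fingers move at their own pace and stop on an object; FORCE is the grip in N (left out, the last holds). Time passes only in rows, so rows that do not move let the fingers close. It gives the time, the measured TCP pose, the force and the opening at its end, in the units of the state.
- ctrl.get_state(): the state, without advancing time (a new reading comes with each control period).
- ctrl.get_image(name): name is "side" or "top" or "wrist"; returns a dict with "color" (420x560x3 uint8, red, green, blue), "range_z" (420x560 float32, m along the optical axis (not along the pixel's ray), 0 where there is no reading), "K" (3x3 intrinsics, pixels), "R" (3x3) and "t" (3): a world point X has camera coordinates R X + t. Camera axes: x right, y down, z forward; pixel columns grow to the right and rows downward; lengths in m; the calibration is good to about 2 mm. The wrist camera is an equidistant fisheye: a pixel r from the principal point sees the ray r / f radians off the axis. A picture is of the moment at which its call begins.
- ctrl.close_job(): hands the job in, once; it reports no verdict.
The state is a dict: "time": time; "joint_positions": joint angles; "qd": joint speeds; "joint_torque": joint torques, N m; "position": TCP position; "tool_rot": TCP orientation; "ft_force": force on the tool from outside, world axes, zero at the start; "torque": the same for the moment, N m; "grip_width": opening from 0.0 (shut) to 1.0 (fully open).
Only numpy, scipy, OpenCV 4.12 (cv2) and the standard library are available. Lean on these libraries where they do the work, as an engineer would, in place of code of your own. Each camera call takes 0.05 s, during which the arm holds its last target. There are 200 camera calls.

## Working session

There is one attempt and no reset: what is moved stays moved. The work goes in short steps, Python scripts to look and compute and a shell command to move; the robot and the scene stay as the last step left them, time stands still between calls to the robot, and variables do not carry over. Pictures are saved under pics/ and viewed, about 8 in all and at most 12, crops included, and the job is handed in when it is done.

```bash
mkdir -p pics
cat > h.py <<'E'
from bench import ctrl
import numpy as np, cv2
from scipy.spatial.transform import Rotation as Ro
def cloud(im):
    K=im["K"];z=im["range_z"];v,u=np.mgrid[:z.shape[0],:z.shape[1]]
    P=np.stack([(u-K[0,2])/K[0,0]*z,(v-K[1,2])/K[1,1]*z,z],-1)
    return (P-im["t"])@im["R"]
def ray(im,u,v,h):
    K,R,t=im["K"],im["R"],im["t"];d=R.T@np.array([(u-K[0,2])/K[0,0],(v-K[1,2])/K[1,1],1]);c=-R.T@t
    return c+d*(h-c[2])/d[2]
E
python3 - <<'E'
from h import *
s=ctrl.get_state();print({k:np.round(v,3) for k,v in s.items()});print(Ro.from_rotvec(s["tool_rot"]).as_matrix().round(3))
for n in("top","side"):
    im=ctrl.get_image(n);cv2.imwrite(f"pics/{n}0.png",im["color"][...,::-1]);np.save(n+"0.npy",im,allow_pickle=True)
    print(n,im["K"].round(1).tolist(),(-im["R"].T@im["t"]).round(3),im["R"].round(2).tolist())
E
```

```text
{'time': np.float64(0.0), 'joint_positions': array([ 1.206,  0.322, -0.07 ,  1.452,  0.023,  1.371, -0.057]), 'qd': array([ 0.   , -0.   ,  0.   , -0.002, -0.001, -0.001, -0.   ]), 'joint_torque': array([ 0.0000e+00, -4.9129e+01, -4.0400e-01, -3.1252e+01, -6.4000e-02,
        4.4000e-02,  0.0000e+00]), 'position': array([ 0.24 , -0.603,  0.221]), 'tool_rot': array([-3.084e+00, -5.910e-01,  1.000e-03]), 'ft_force': array([-1.217,  0.157,  1.405]), 'torque': array([-0.027, -0.035,  0.04 ]), 'grip_width': np.float64(1.0)}
[[ 0.929  0.37  -0.001]
 [ 0.37  -0.929  0.002]
 [-0.    -0.002 -1.   ]]
top [[479.2, 0.0, 282.2], [0.0, 479.2, 208.6], [0.0, 0.0, 1.0]] [ 0.339 -0.217  1.   ] [[-0.0, -1.0, 0.03], [-0.99, -0.01, -0.17], [0.17, -0.03, -0.98]]
side [[460.9, 0.0, 282.1], [0.0, 460.9, 207.7], [0.0, 0.0, 1.0]] [ 1.    -0.357  1.071] [[0.3, 0.95, 0.0], [0.85, -0.27, -0.44], [-0.42, 0.14, -0.9]]
```

View pics/top0.png

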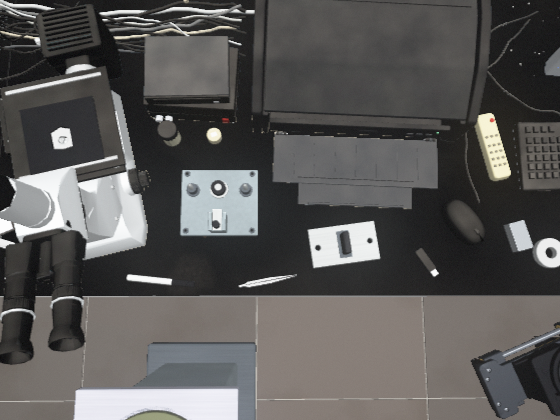

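View pics/side0.png

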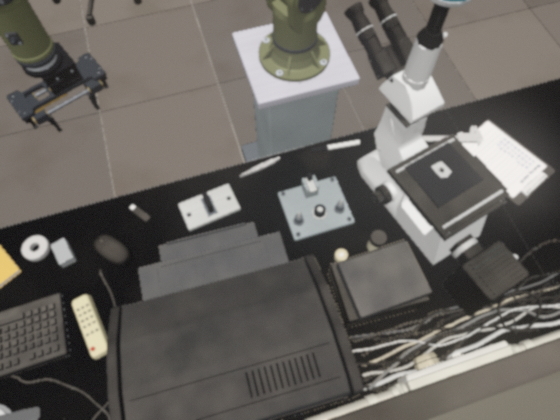

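The top view shows the fixture around (219,202), with pins at about (193,188) and (247,188) and the knob at (216,224). The plate is at (344,244), with its grip upright. The side view agrees.

Run:
```python
from h import *
for n in("top","side"):
    im=np.load(n+"0.npy",allow_pickle=True).item();P=cloud(im);c=im["color"].astype(int);Z=P[...,2]
    g=c.mean(-1)
    def blobs(m,lab,h,amin,amax):
        k,L,st,ce=cv2.connectedComponentsWithStats(m.astype(np.uint8))
        for i in range(1,k):
            if amin<st[i,4]<amax:
                s=L==i; rr=cv2.minAreaRect(np.argwhere(s)[:,::-1].astype(np.float32))
                pts=np.array([ray(im,*q,h)[:2] for q in cv2.boxPoints(rr)])
                e=pts[1:3]-pts[0:2]
                print(n,lab,ce[i].round(1),st[i,4],"ctr",ray(im,*ce[i],h)[:2].round(4),"rectctr",pts.mean(0).round(4),"sides",np.linalg.norm(e,axis=1).round(3),"ang",np.degrees(np.arctan2(e[:,1],e[:,0])).round(1),"medZ",np.median(Z[s]).round(4))
    R=(P[...,0]>.35)&(P[...,0]<.72)&(P[...,1]<.05)&(P[...,1]>-.5)
    blobs(R&(Z>.006)&(Z<.02)&(g>120),"plate/base",.012,800,9000)
    blobs(R&(Z>.044)&(Z<.056),"z50",.05,20,2000)
    blobs(R&(Z>.05)&(Z<.067),"z60",.06,8,2000)
    blobs(R&(Z>.074)&(Z<.09),"knob",.0835,8,2000)
    blobs(R&(Z>.03)&(Z<.2),"tall",.05,20,3000)
```

```text
top plate/base [219.4 202. ] 4039 ctr [ 0.523  -0.1189] rectctr [ 0.5228 -0.1183] sides [0.16  0.138] ang [ -89.5 -179.5] medZ 0.0131
top plate/base [343.6 243.9] 2218 ctr [ 0.4361 -0.3779] rectctr [ 0.4369 -0.3782] sides [0.142 0.08 ] ang [ -81.8 -174. ] medZ 0.0097
top z50 [189.8 112. ] 189 ctr [ 0.7052 -0.0574] rectctr [ 0.7047 -0.059 ] sides [0.007 0.18 ] ang [ -0.9 -93.3] medZ 0.05
top z50 [328.3 128. ] 312 ctr [ 0.674  -0.3449] rectctr [ 0.675 -0.344] sides [0.009 0.311] ang [ -1.6 -91.8] medZ 0.0503
top z50 [171.5 136. ] 37 ctr [ 0.653  -0.0219] rectctr [ 0.6544 -0.0212] sides [0.036 0.014] ang [ -56.6 -148.6] medZ 0.0497
top z50 [143.1 185.6] 66 ctr [0.5485 0.0308] rectctr [0.5512 0.0305] sides [0.055 0.022] ang [ -28.6 -121.6] medZ 0.0511
top z50 [218.1 186.7] 152 ctr [ 0.5474 -0.1193] rectctr [ 0.5473 -0.1197] sides [0.027 0.029] ang [ -43.2 -135. ] medZ 0.046
top z50 [135.1 222.1] 187 ctr [0.4743 0.0429] rectctr [0.4777 0.0425] sides [0.082 0.015] ang [  1.5 -91.3] medZ 0.0492
top z50 [216.4 229.5] 21 ctr [ 0.4603 -0.118 ] rectctr [ 0.4633 -0.1201] sides [0.008 0.03 ] ang 
[... 5650 characters left out ...]
] rectctr [ 0.4439 -0.374 ] sides [0.015 0.052] ang [103.    9.5] medZ 0.049
side tall [340.4 204.2] 63 ctr [ 0.5551 -0.0623] rectctr [ 0.5547 -0.0618] sides [0.017 0.028] ang [ 72.4 -21.1] medZ 0.041
side tall [319.5 210.3] 139 ctr [ 0.5552 -0.1173] rectctr [ 0.5553 -0.1187] sides [0.03  0.036] ang [ 72.4 -20. ] medZ 0.0461
side tall [298.9 216.6] 62 ctr [ 0.5562 -0.1712] rectctr [ 0.5556 -0.172 ] sides [0.017 0.024] ang [ 72.4 -18.8] medZ 0.0401
side tall [370.4 248. ] 624 ctr [ 0.6854 -0.036 ] rectctr [ 0.6813 -0.0492] sides [0.21  0.061] ang [97.8 -0.7] medZ 0.0822
side tall [240.3 282.3] 2354 ctr [ 0.6728 -0.3518] rectctr [ 0.6744 -0.3414] sides [0.354 0.044] ang [88.5 -4.9] medZ 0.1349
```

```bash
cat >> h.py <<'E'
def togo(x,y,z,yaw,tilt=False):
    s=ctrl.get_state();M=Ro.from_rotvec(s["tool_rot"]).as_matrix()
    d=M.T@(np.array([x,y,z])-s["position"])*1000
    tw=(np.arctan2(M[1,0],M[0,0])-yaw)
    print("t",round(float(s["time"]),2),"pos",s["position"].round(4),"yaw",np.degrees(np.arctan2(M[1,0],M[0,0])).round(2),"z",M[:,2].round(3),"F",np.round(s["ft_force"],1),"w",round(float(s["grip_width"]),3))
    print("togo mm",d.round(1),"twist",round(float(tw),3))
E
python3 -m inch '[[1,50,-26,5,0],[1,53,-27,12,0],[1,53,-27,12,0],[1,53,-27,12,0],[1,53,-27,12,0]]'
python3 -c "
from h import *
togo(.437,-.378,.15,np.radians(8.5))"
```

```text
time: 0.72
position: [0.4338, -0.3819, 0.1648]
tool_rot: [-3.089, -0.57, 0.006]
ft_force: [0.9, 1.1, 0.7]
grip_width: 1.001
t 0.72 pos [ 0.4338 -0.3819  0.1648] yaw 20.93 z [-0.004  0.    -1.   ] F [0.9 1.1 0.7] w 1.001
togo mm [ 4.4 -2.5 14.8] twist 0.217
```

```bash
python3 -m inch '[[1,4,-2,5,0.11],[1,0,0,5,0.107],[1,0,0,0,0]]'
python3 - <<'E'
from h import *
togo(.437,-.378,.15,np.radians(8.5))
im=ctrl.get_image("wrist");cv2.imwrite("pics/w1.png",im["color"][...,::-1]);np.save("w1.npy",im,allow_pickle=True)
print(im["K"].round(1).tolist(),(-im["R"].T@im["t"]).round(4),im["R"].round(3).tolist())
E
```

```text
time: 1.1
position: [0.4411, -0.37, 0.1521]
tool_rot: [-3.126, -0.244, 0.008]
ft_force: [-0.3, 0.3, -0.4]
grip_width: 0.997
t 1.1 pos [ 0.4411 -0.37    0.1521] yaw 8.94 z [-0.005  0.006 -1.   ] F [-0.3  0.3 -0.4] w 0.997
togo mm [-5.2  7.3  2. ] twist 0.008
[[325.2, 0.0, 279.2], [0.0, 325.2, 211.6], [0.0, 0.0, 1.0]] [ 0.5139 -0.3592  0.3136] [[0.155, -0.988, -0.007], [-0.95, -0.151, 0.272], [-0.27, -0.035, -0.962]]
```

View pics/w1.png

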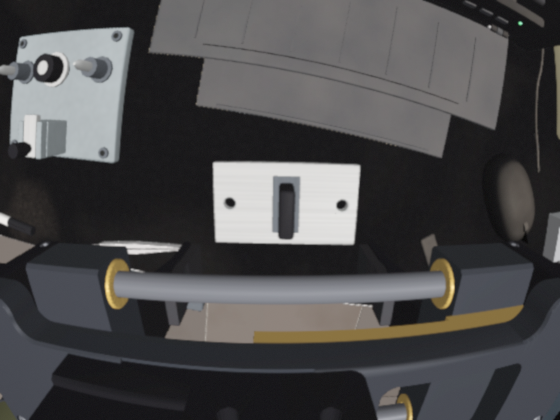

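The wrist view shows the plate's holes at (230,203) and (342,205) and the grip at (287,210). I'll cast fisheye rays onto the plate's top (z = 10 mm) and also measure the pins at upper left.

```bash
cat >> h.py <<'E'
def fray(im,u,v,h):
    K,R,t=im["K"],im["R"],im["t"];a=np.array([u-K[0,2],v-K[1,2]])/K[0,0];th=np.hypot(*a)
    d=R.T@np.r_[a/th*np.sin(th),np.cos(th)];c=-R.T@t
    return c+d*(h-c[2])/d[2]
def fcloud(im):
    K=im["K"];z=im["range_z"];v,u=np.mgrid[:z.shape[0],:z.shape[1]]
    a=np.stack([u-K[0,2],v-K[1,2]],-1)/K[0,0];th=np.linalg.norm(a,axis=-1)+1e-9
    P=np.dstack([a*(np.tan(th)/th)[...,None]*z[...,None],z])
    return (P-im["t"])@im["R"]
def holes(im,win,thr=90):
    g=im["color"].astype(float).mean(-1);x0,x1,y0,y1=win
    s=(g[y0:y1,x0:x1]<thr).astype(np.uint8);k,L,st,ce=cv2.connectedComponentsWithStats(s)
    return [(ce[i]+[x0,y0],st[i,4]) for i in range(1,k) if st[i,4]>25]
E
python3 - <<'E'
from h import *
im=np.load("w1.npy",allow_pickle=True).item()
H=holes(im,(218,355,166,240))
for c,a in H: print(c.round(1),a,fray(im,*c,.01).round(4),fray(im,*c,.05).round(4))
P=fcloud(im);Z=P[...,2]
m=np.zeros(Z.shape,bool);m[160:250,260:315]=1;m&=(Z>.04)&(Z<.06);Q=P[m];rr=cv2.minAreaRect(Q[:,:2].astype(np.float32));print("grip",m.sum(),Q.mean(0).round(4),rr)
m=np.zeros(Z.shape,bool);m[20:165,0:135]=1;m&=(Z>.056)&(Z<.07)
k,L,st,ce=cv2.connectedComponentsWithStats(m.astype(np.uint8))
for i in range(1,k): print(ce[i].round(1),st[i,4],P[L==i].mean(0).round(4))
m=np.zeros(Z.shape,bool);m[165:240,218:355]=1;m&=(im["color"].mean(-1)>150);print("plate z",np.median(Z[m]).round(4))
E
```

```text
[286.  210.3] 853 [ 0.431  -0.3767  0.01  ] [ 0.4419 -0.3744  0.05  ]
[229.8 202.2] 57 [ 0.4305 -0.3215  0.01  ] [ 0.4415 -0.3265  0.05  ]
[341.1 204.3] 56 [ 0.4455 -0.4288  0.01  ] [ 0.4545 -0.4196  0.05  ]
grip 812 [ 0.4385 -0.3752  0.0492] ((0.43718603253364563, -0.3754642605781555), (0.043999820947647095, 0.013998574577271938), 8.065361022949219)
[78.1 64. ] 73 [ 0.5485 -0.1722  0.0596]
[ 2.  69.4] 38 [ 0.5478 -0.0629  0.0586]
[ 31.3 135.3] 850 [ 0.4807 -0.1195  0.0595]
plate z 0.0098
```

```bash
python3 -m inch '[[1,-4,5,20,0.016],[1,0,0,20,0],[1,0,0,20,0],[1,0,0,0,0]]'
python3 -c "
from h import *
togo(.4375,-.3755,.016,np.radians(8.05))"
```

```text
time: 1.65
position: [0.4365, -0.3786, 0.0922]
tool_rot: [-3.13, -0.225, 0.006]
ft_force: [-0.4, -0.1, 0.8]
grip_width: 1.001
t 1.65 pos [ 0.4365 -0.3786  0.0922] yaw 8.22 z [-0.004  0.003 -1.   ] F [-0.4 -0.1  0.8] w 1.001
togo mm [ 1.7 -2.6 76.2] twist 0.003
```

```bash
python3 -m inch '[[1,2,-3,20,0.003],[1,0,0,20,0],[1,0,0,18,0],[1,0,0,10,0],[1,0,0,0,0]]'
python3 -c "
from h import *
togo(.4375,-.3755,.016,np.radians(8.05))"
```

```text
time: 2.28
position: [0.4397, -0.379, 0.0268]
tool_rot: [3.131, 0.222, 0.002]
ft_force: [0.0, 0.2, 0.2]
grip_width: 1.001
t 2.27 pos [ 0.4397 -0.379   0.0268] yaw 8.09 z [ 0.001 -0.002 -1.   ] F [0.  0.2 0.2] w 1.001
togo mm [-1.7 -3.8 10.8] twist 0.001
```

```bash
python3 -m inch '[[1,-1,-3,5,0],[1,0,0,4,0],[1,0,0,0,0]]'
python3 -c "
from h import *
togo(.4375,-.3755,.016,np.radians(8.05))"
python3 -m inch '[[1,0,0,0,0]]'
python3 -c "
from h import *
togo(.4375,-.3755,.016,np.radians(8.05))"
```

```text
time: 2.65
position: [0.4391, -0.3767, 0.0187]
tool_rot: [3.13, 0.222, 0.005]
ft_force: [-0.1, 0.6, 0.4]
grip_width: 1.0
t 2.65 pos [ 0.4391 -0.3767  0.0187] yaw 8.11 z [ 0.003 -0.004 -1.   ] F [-0.1  0.6  0.4] w 1.0
togo mm [-1.5 -1.4  2.7] twist 0.001
time: 2.78
position: [0.4393, -0.3768, 0.019]
tool_rot: [3.129, 0.222, 0.005]
ft_force: [-0.1, 0.7, -0.3]
grip_width: 1.001
t 2.77 pos [ 0.4393 -0.3768  0.019 ] yaw 8.11 z [ 0.004 -0.004 -1.   ] F [-0.1  0.7 -0.3] w 1.001
togo mm [-1.6 -1.6  3. ] twist 0.001
```

```bash
python3 -m inch '[[1,-1,-1,2,0],[-1,0,0,0,0],[-1,0,0,0,0],[-1,0,0,0,0],[-1,0,0,0,0]]' 50
python3 -m inch '[[-1,0,0,0,0],[-1,0,0,0,0],[-1,0,0,-20,0],[-1,0,0,-30,0],[-1,0,0,-30,0]]'
python3 -c "
from h import *
togo(.547,-.119,.12,np.radians(.4))"
```

```text
time: 3.4
position: [0.4383, -0.3761, 0.0172]
tool_rot: [3.129, 0.222, 0.006]
ft_force: [-0.3, -0.7, 0.6]
grip_width: 0.632
time: 4.03
position: [0.436, -0.3742, 0.0961]
tool_rot: [3.134, 0.222, -0.002]
ft_force: [-0.1, -0.3, -0.3]
grip_width: 0.062
t 4.03 pos [ 0.436  -0.3742  0.0961] yaw 8.11 z [-0.001 -0.    -1.   ] F [-0.1 -0.3 -0.3] w 0.062
togo mm [ 145.9 -237.   -24. ] twist 0.135
```

The fingers close slower than I allowed, so I lifted before they reached the grip. I'll reopen and check that the plate hasn't moved.

```bash
python3 -m inch '[[0.3,0,0,-20,0],[0.3,0,0,-20,0],[0.3,0,0,0,0],[0.3,0,0,0,0],[0.3,0,0,0,0]]' 50
python3 - <<'E'
from h import *
im=ctrl.get_image("wrist");cv2.imwrite("pics/w2.png",im["color"][...,::-1])
for c,a in holes(im,(218,355,150,245)): print(c.round(1),a,fray(im,*c,.01).round(4))
P=fcloud(im);Z=P[...,2]
m=np.zeros(Z.shape,bool);m[140:260,260:315]=1;m&=(Z>.04)&(Z<.06);Q=P[m];print("grip",m.sum(),cv2.minAreaRect(Q[:,:2].astype(np.float32)))
togo(.4375,-.3755,.016,np.radians(8.05))
E
```

```text
time: 4.65
position: [0.4366, -0.3745, 0.1383]
tool_rot: [3.132, 0.222, 0.001]
ft_force: [-0.1, -0.8, -0.6]
grip_width: 0.545
[287.2 154.1] 1260 [ 0.4826 -0.3748  0.01  ]
[280.8 209.2] 936 [ 0.4314 -0.3763  0.01  ]
[222.1 202. ] 64 [ 0.4305 -0.3215  0.01  ]
[338.9 202.4] 61 [ 0.4455 -0.4289  0.01  ]
grip 894 ((0.43764829635620117, -0.375337153673172), (0.04316086322069168, 0.013227197341620922), 8.396943092346191)
t 4.7 pos [ 0.4364 -0.3744  0.1381] yaw 8.12 z [ 0.001 -0.002 -1.   ] F [-0.5 -0.5  0.4] w 0.588
togo mm [  0.9   1.  122.1] twist 0.001
```

View pics/w2.png

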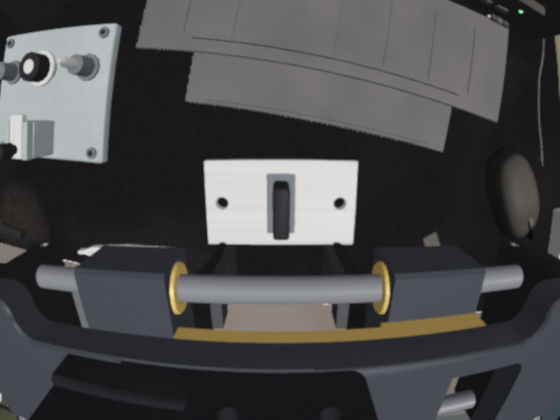

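The plate hasn't moved; its holes are now at (222,202) and (339,202). I'll descend again.

```bash
python3 -m inch '[[0.1,1,1,30,0],[0.1,0,0,30,0],[0.1,0,0,25,0],[0.1,0,0,15,0],[0.1,0,0,0,0]]'
python3 -c "
from h import *
togo(.4375,-.3755,.016,np.radians(8.05))"
```

```text
time: 5.32
position: [0.4366, -0.3746, 0.0327]
tool_rot: [-3.133, -0.222, 0.003]
ft_force: [-0.4, 0.0, 0.9]
grip_width: 0.549
t 5.33 pos [ 0.4366 -0.3746  0.0327] yaw 8.12 z [-0.002  0.001 -1.   ] F [-0.4  0.   0.9] w 0.549
togo mm [ 0.8  1.  16.7] twist 0.001
```

```bash
python3 -m inch '[[0.1,0,0,10,0],[0.1,1,1,5,0],[-1,0,0,2,0],[-1,0,0,0,0],[-1,0,0,0,0]]' 55
python3 -m inch '[[-1,0,0,0,0],[-1,0,0,0,0],[-1,0,0,0,0],[-1,0,0,0,0],[-1,0,0,0,0]]'
python3 -c "
from h import *
togo(.4375,-.3755,.016,np.radians(8.05))"
```

```text
time: 5.95
position: [0.4396, -0.377, 0.0173]
tool_rot: [3.131, 0.222, 0.002]
ft_force: [0.7, 0.2, -0.4]
grip_width: 0.297
time: 6.58
position: [0.4397, -0.3767, 0.0175]
tool_rot: [3.131, 0.222, 0.003]
ft_force: [-0.0, 0.5, 0.2]
grip_width: 0.157
t 6.58 pos [ 0.4397 -0.3767  0.0175] yaw 8.11 z [ 0.002 -0.002 -1.   ] F [-0.   0.5  0.2] w 0.157
togo mm [-2.  -1.5  1.5] twist 0.001
```

```bash
python3 -m inch '[[-1,0,0,-15,0],[-1,0,0,-30,0],[-1,0,0,-40,0],[-1,0,0,-40,0],[-1,0,0,0,0]]'
python3 -c "
from h import *
togo(.548,-.119,.14,np.radians(.5))"
```

```text
time: 7.2
position: [0.4376, -0.3755, 0.1463]
tool_rot: [-3.133, -0.223, 0.003]
ft_force: [0.1, -1.0, -4.3]
grip_width: 0.153
t 7.2 pos [ 0.4376 -0.3755  0.1463] yaw 8.13 z [-0.002  0.    -1.   ] F [ 0.1 -1.  -4.3] w 0.153
togo mm [ 145.6 -238.4    6.1] twist 0.133
```

```bash
python3 -m inch '[[-1,16,-25,0,0],[-1,26,-43,0,0],[-1,26,-43,0,0],[-1,26,-43,0,0],[-1,26,-43,0,0]]'
python3 -m inch '[[-1,16,-26,0,0],[-1,4,-8,0,0.05],[-1,0,0,0,0.05],[-1,0,0,0,0.03],[-1,0,0,0,0]]'
python3 - <<'E'
from h import *
togo(.548,-.119,.14,np.radians(.5))
im=ctrl.get_image("wrist");cv2.imwrite("pics/w3.png",im["color"][...,::-1]);np.save("w3.npy",im,allow_pickle=True)
E
```

```text
time: 7.82
position: [0.5241, -0.163, 0.1389]
tool_rot: [-3.133, -0.203, 0.019]
ft_force: [1.4, 0.2, -5.0]
grip_width: 0.152
time: 8.45
position: [0.5362, -0.1172, 0.1315]
tool_rot: [-3.134, -0.011, 0.037]
ft_force: [0.3, -0.1, -3.8]
grip_width: 0.159
t 8.45 pos [ 0.5362 -0.1172  0.1315] yaw 0.41 z [-0.024  0.007 -1.   ] F [ 0.3 -0.1 -3.8] w 0.159
togo mm [11.6  1.8 -8.8] twist -0.002
```

View pics/w3.png

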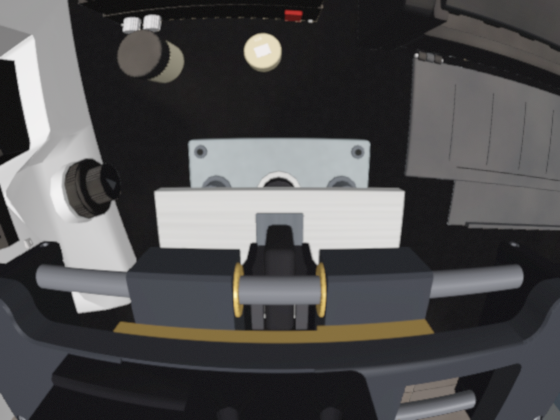

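The tool has picked up about 1.4° of tilt from the fast move. I'll try a fast move back followed by a slow return to see whether that undoes it.

```bash
P='from h import *
togo(.548,-.119,.14,np.radians(.5))'
python3 -m inch '[[-1,0,0,-8,0],[-1,0,0,0,0]]' >/dev/null; python3 -c "$P"
python3 -m inch '[[-1,-40,20,0,0],[-1,-40,20,0,0],[-1,0,0,0,0]]' >/dev/null; python3 -c "$P"
python3 -m inch '[[-1,10,-5,0,0],[-1,10,-5,0,0],[-1,10,-5,0,0],[-1,10,-5,0,0],[-1,0,0,0,0]]' >/dev/null; python3 -c "$P"
```

```text
t 8.75 pos [ 0.5363 -0.1181  0.14  ] yaw 0.39 z [-0.024  0.007 -1.   ] F [-0.3 -0.6 -2.9] w 0.159
togo mm [11.7  1.  -0.3] twist -0.002
t 9.12 pos [ 0.4551 -0.1599  0.1421] yaw 0.44 z [-0.022  0.007 -1.   ] F [-0.4  0.7 -4.2] w 0.155
togo mm [ 93.2 -40.2   0.3] twist -0.001
t 9.75 pos [ 0.5017 -0.1349  0.142 ] yaw 0.73 z [-0.018  0.008 -1.   ] F [ 0.7  0.1 -3.4] w 0.156
togo mm [ 46.5 -15.3   1.3] twist 0.004
```

```bash
P='from h import *
togo(.548,-.119,.14,np.radians(.5))'
python3 -m inch '[[-1,10,-3,0,0],[-1,10,-3,0,0],[-1,10,-3,0,0],[-1,10,-3,0,0],[-1,0,0,0,0]]' >/dev/null; python3 -c "$P"
python3 -m inch '[[-1,3,-1,10,0],[-1,0,0,10,0],[-1,0,0,0,0]]' >/dev/null; python3 -c "$P"
python3 -m inch '[[-1,0,0,-10,0],[-1,0,0,-10,0],[-1,0,0,0,0]]' >/dev/null; python3 -c "$P"
```

```text
t 10.38 pos [ 0.5443 -0.1218  0.1409] yaw 0.7 z [-0.019  0.009 -1.   ] F [-0.6 -1.  -4. ] w 0.158
togo mm [ 3.7 -2.8  0.9] twist 0.004
t 10.75 pos [ 0.5459 -0.121   0.1187] yaw 0.66 z [-0.021  0.008 -1.   ] F [-0.1 -0.8 -3.8] w 0.161
togo mm [  1.7  -2.2 -21.3] twist 0.003
t 11.12 pos [ 0.5467 -0.1216  0.1411] yaw 0.63 z [-0.019  0.008 -1.   ] F [-0.4  0.1 -3.9] w 0.158
togo mm [ 1.3 -2.5  1.1] twist 0.002
```

```bash
P='from h import *
togo(.548,-.119,.14,np.radians(.5))'
python3 -m inch '[[-1,-20,40,0,0],[-1,-20,40,0,0],[-1,-20,40,0,0],[-1,0,0,0,0]]' >/dev/null; python3 -c "$P"
python3 -m inch '[[-1,12,-24,0,0],[-1,0,0,0,0],[-1,12,-24,0,0],[-1,0,0,0,0]]' >/dev/null; python3 -c "$P"
```

```text
t 11.62 pos [ 0.4879 -0.2455  0.1432] yaw 0.77 z [-0.015  0.006 -1.   ] F [-0.2  0.4 -3.9] w 0.157
togo mm [  61.9 -125.7    3. ] twist 0.005
t 12.12 pos [ 0.5124 -0.1959  0.1442] yaw 0.72 z [-0.013  0.006 -1.   ] F [ 1.  -0.2 -2.7] w 0.156
togo mm [ 36.6 -76.4   4.2] twist 0.004
```

Fast moves away followed by slow returns do level it, so I'll repeat.

```bash
P='from h import *
togo(.548,-.119,.14,np.radians(.5))'
python3 -m inch '[[-1,-25,45,0,0],[-1,-25,45,0,0],[-1,-25,45,0,0],[-1,0,0,0,0]]' >/dev/null; python3 -c "$P"
python3 -m inch '[[-1,15,-26,0,0],[-1,0,0,0,0],[-1,15,-26,0,0],[-1,0,0,0,0]]' >/dev/null; python3 -c "$P"
python3 -m inch '[[-1,15,-26,0,0],[-1,0,0,0,0],[-1,15,-26,0,0],[-1,0,0,0,0]]' >/dev/null; python3 -c "$P"
```

```text
t 12.62 pos [ 0.4369 -0.3373  0.1451] yaw 0.93 z [-0.013  0.002 -1.   ] F [ 0.3  0.1 -3.7] w 0.155
togo mm [ 114.6 -216.4    4.1] twist 0.007
t 13.12 pos [ 0.466  -0.285   0.1451] yaw 0.81 z [-0.013  0.001 -1.   ] F [-0.9  0.4 -3.5] w 0.156
togo mm [  84.4 -164.9    4.3] twist 0.005
t 13.62 pos [ 0.4944 -0.2351  0.1449] yaw 0.75 z [-0.014 -0.002 -1.   ] F [-0.2  0.1 -3.9] w 0.157
togo mm [  55.2 -115.4    3.9] twist 0.004
```

```bash
P='from h import *
togo(.548,-.119,.14,np.radians(.5))'
python3 -m inch '[[-1,14,-28,0,0],[-1,0,0,0,0],[-1,14,-28,0,0],[-1,0,0,0,0]]' >/dev/null; python3 -c "$P"
python3 -m inch '[[-1,14,-28,0,0],[-1,0,0,0,0],[-1,10,-28,2,0],[-1,0,0,0,0]]' >/dev/null
python3 - <<'E'
from h import *
togo(.548,-.119,.14,np.radians(.5))
im=ctrl.get_image("wrist");cv2.imwrite("pics/w4.png",im["color"][...,::-1]);np.save("w4.npy",im,allow_pickle=True)
P=fcloud(im);Z=P[...,2];u0=80
print("plate med",np.median(Z[205:235,170:240]),np.median(Z[205:235,320:390]))
print("base med",np.median(Z[150:170,220:330]))
for r in range(130,240,4): print(r,im["color"][r,[230,330]].mean(-1).round(),Z[r,[230,330]].round(3))
E
```

```text
t 14.12 pos [ 0.52   -0.1844  0.1443] yaw 0.46 z [-0.016 -0.007 -1.   ] F [-0.1 -0.5 -3.2] w 0.159
togo mm [ 28.6 -65.2   3.4] twist -0.001
t 14.62 pos [ 0.5416 -0.1363  0.1411] yaw 0.01 z [-0.018 -0.013 -1.   ] F [ 0.2 -0.5 -3.6] w 0.159
togo mm [  6.4 -17.3   0.8] twist -0.008
plate med 0.1324623900251246 0.13343815137682297
base med 0.013776175008857553
130 [29. 25.] [-0. -0.]
134 [29. 25.] [ 0. -0.]
138 [27. 26.] [ 0.    -0.002]
142 [27. 33.] [ 0.001 -0.   ]
146 [167. 185.] [0.013 0.014]
150 [184. 137.] [0.013 0.019]
154 [185.  70.] [0.014 0.018]
158 [185.  60.] [0.014 0.019]
162 [186. 143.] [0.014 0.017]
166 [187. 188.] [0.014 0.014]
170 [187. 189.] [0.014 0.014]
174 [186. 188.] [0.015 0.013]
178 [187. 189.] [0.014 0.013]
182 [187. 189.] [0.013 0.015]
186 [182. 182.] [0.014 0.014]
190 [177. 176.] [0.132 0.133]
194 [215. 215.] [0.132 0.133]
198 [216. 217.] [0.132 0.134]
202 [218. 218.] [0.132 0.133]
206 [218. 217.] [0.133 0.132]
210 [217. 217.] [0.132 0.134]
214 [214. 217.] [0.133 0.133]
218 [214. 215.] [0.133 0.133]
222 [216. 219.] [0.133 0.134]
226 [214. 217.] [0.133 0.134]
230 [214. 215.] [0.132 0.134]
234 [216. 218.] [0.133 0.134]
238 [214. 214.] [0.133 0.133]
```

View pics/w4.png

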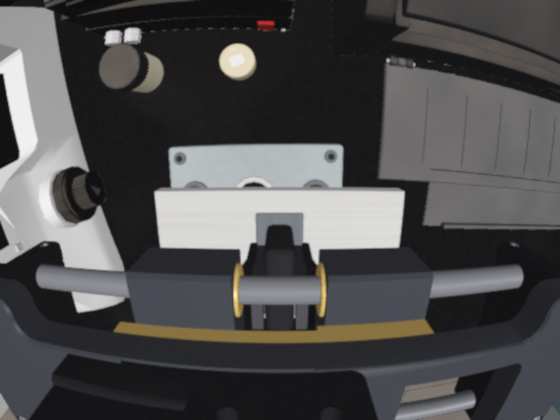

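The wrist view shows the plate at z ≈ 0.133 with the fixture base's far edge at row ≈145. I'll do one more fast-away, slow-return cycle, this time returning in small rows.

```bash
cat >> h.py <<'E'
def plane(im,lo,hi):
    P=fcloud(im);m=np.zeros(P.shape[:2],bool);m[150:250,100:460]=1;m&=(P[...,2]>lo)&(P[...,2]<hi)&(im["color"].mean(-1)>150)
    Q=P[m];A=np.c_[Q[:,:2],np.ones(len(Q))];k=np.linalg.lstsq(A,Q[:,2],rcond=None)[0]
    print("plate slope dz/dx,dz/dy",k[:2].round(4),"z",Q[:,2].mean().round(4),len(Q))
E
P='from h import *
togo(.548,-.119,.14,np.radians(.5))'
python3 -c "
from h import *
plane(np.load('w4.npy',allow_pickle=True).item(),.12,.145)"
python3 -m inch '[[-1,-25,45,0,0],[-1,-25,45,0,0],[-1,-25,45,0,0],[-1,-25,45,0,0],[-1,0,0,0,0]]' >/dev/null; python3 -c "$P"
python3 -m inch '[[-1,6,-12,0,0],[-1,6,-12,0,0],[-1,6,-12,0,0],[-1,6,-12,0,0],[-1,6,-12,0,0]]'>/dev/null; python3 -c "$P"
python3 -m inch '[[-1,6,-12,0,0],[-1,6,-12,0,0],[-1,6,-12,0,0],[-1,6,-12,0,0],[-1,6,-12,0,0]]'>/dev/null; python3 -c "$P"
```

```text
plate slope dz/dx,dz/dy [-0.0324 -0.0119] z 0.1328 12537
t 15.3 pos [ 0.4307 -0.3354  0.1465] yaw -0.74 z [-0.022 -0.023 -0.999] F [ 0.7  0.3 -3.5] w 0.158
togo mm [ 114.6 -218.    -1. ] twist -0.022
t 15.93 pos [ 0.4638 -0.2702  0.1443] yaw -0.59 z [-0.022 -0.022 -1.   ] F [-0.3  0.3 -3.2] w 0.157
togo mm [  82.7 -152.    -0.9] twist -0.019
t 16.55 pos [ 0.4968 -0.2055  0.1423] yaw -0.52 z [-0.022 -0.022 -1.   ] F [ 0.3  0.8 -3.3] w 0.159
togo mm [ 50.4 -87.   -0.8] twist -0.018
```

```bash
P='from h import *
togo(.548,-.119,.14,np.radians(.5))'
python3 -m inch '[[-1,0,0,0,0.15],[-1,0,0,0,0]]' >/dev/null; python3 -c "$P"
python3 -m inch '[[-1,0,0,0,-0.15],[-1,0,0,0,0]]' >/dev/null; python3 -c "$P"
python3 -m inch '[[-1,30,0,0,0],[-1,0,0,0,0]]' >/dev/null; python3 -c "$P"
python3 -m inch '[[-1,0,-40,0,0],[-1,0,0,0,0]]' >/dev/null; python3 -c "$P"
python3 -m inch '[[-1,0,0,-40,0],[-1,0,0,0,0]]' >/dev/null; python3 -c "$P"
```

```text
t 16.8 pos [ 0.498  -0.2032  0.1422] yaw -9.11 z [-0.022 -0.021 -1.   ] F [-0.2  0.1 -3.9] w 0.157
togo mm [ 36.1 -91.1  -0.7] twist -0.168
t 17.05 pos [ 0.4981 -0.2029  0.1421] yaw -0.1 z [-0.022 -0.021 -1.   ] F [ 0.7 -0.7 -3.3] w 0.151
togo mm [ 49.8 -84.   -0.8] twist -0.01
t 17.3 pos [ 0.5286 -0.2034  0.1416] yaw -0.31 z [-0.022 -0.022 -1.   ] F [-0.3  0.4 -3.3] w 0.159
togo mm [ 19.  -84.5  -0.7] twist -0.014
t 17.55 pos [ 0.5278 -0.1628  0.1402] yaw -0.51 z [-0.023 -0.021 -1.   ] F [-1.3 -0.7 -3.6] w 0.156
togo mm [ 19.8 -44.   -1.2] twist -0.018
t 17.8 pos [ 0.5274 -0.1629  0.1806] yaw -0.64 z [-0.025 -0.022 -0.999] F [ 0.5 -0.6 -3.4] w 0.155
togo mm [ 21.1 -45.   39.1] twist -0.02
```

```bash
P='from h import *
togo(.548,-.119,.14,np.radians(.5));s=ctrl.get_state();print(s["joint_positions"].round(3),s["joint_torque"].round(1))'
python3 -c "$P"
python3 -m inch '[[-1,0,0,28,0],[-1,0,0,28,0],[-1,0,0,28,0],[-1,0,0,0,0]]' >/dev/null; python3 -c "$P"
```

```text
t 17.8 pos [ 0.5274 -0.1629  0.1806] yaw -0.64 z [-0.025 -0.022 -0.999] F [ 0.5 -0.6 -3.4] w 0.155
togo mm [ 21.1 -45.   39.1] twist -0.02
[ 0.582  0.174 -0.388  1.728  0.096  1.274 -1.412] [  0.1 -40.2  -1.9 -31.9   0.1   0.5   0. ]
t 18.3 pos [ 0.5209 -0.1676  0.0913] yaw -0.98 z [-0.031 -0.023 -0.999] F [ 0.1 -0.  -3.8] w 0.156
togo mm [ 24.8 -47.8 -50.6] twist -0.026
[ 0.577  0.249 -0.378  1.833  0.134  1.106 -1.441] [ -0.2 -41.6  -2.8 -29.6   0.2  -0.2  -0. ]
```

```bash
P='from h import *
togo(.548,-.119,.14,np.radians(.5))'
python3 -m inch '[[-1,0,0,-45,0],[-1,0,0,-45,0],[-1,0,0,-45,0],[-1,0,0,0,0]]' >/dev/null; python3 -c "$P"
python3 -m inch '[[-1,0,0,12,0],[-1,0,0,12,0],[-1,0,0,12,0],[-1,0,0,12,0],[-1,0,0,0,0]]' >/dev/null; python3 -c "$P"
```

```text
t 18.8 pos [ 0.5243 -0.1658  0.2315] yaw -1.16 z [-0.031 -0.024 -0.999] F [ 0.2  0.3 -4.6] w 0.159
togo mm [ 25.6 -49.4  89.6] twist -0.029
t 19.43 pos [ 0.5179 -0.1665  0.1737] yaw -1.21 z [-0.042 -0.02  -0.999] F [-0.4 -0.2 -3.9] w 0.163
togo mm [ 30.5 -48.8  31.5] twist -0.03
```

```bash
P='from h import *
togo(.548,-.119,.14,np.radians(.5))'
python3 -m inch '[[-1,0,0,-12,0],[-1,0,0,-12,0],[-1,0,0,-12,0],[-1,0,0,-12,0],[-1,0,0,0,0]]' >/dev/null; python3 -c "$P"
python3 -m inch '[[-1,10,-16,0,0],[-1,0,0,0,0],[-1,10,-16,0,0],[-1,0,0,0,0],[-1,0,0,0,0]]' >/dev/null; python3 -c "$P"
```

```text
t 20.05 pos [ 0.5221 -0.1657  0.2282] yaw -1.19 z [-0.037 -0.022 -0.999] F [-0.5  0.6 -3.9] w 0.157
togo mm [ 28.1 -49.2  86.1] twist -0.03
t 20.68 pos [ 0.5438 -0.1303  0.225 ] yaw -1.08 z [-0.039 -0.021 -0.999] F [ 0.2  0.2 -4.2] w 0.158
togo mm [  7.3 -13.2  84.5] twist -0.028
```

Since every multi-row move changes the tilt a little, I'll test a large single-row descent.

```bash
P='from h import *
togo(.548,-.119,.14,np.radians(.5));s=ctrl.get_state();print(s["joint_positions"].round(3),s["qd"].round(3))'
python3 -c "$P"
python3 -m inch '[[-1,0,0,60,-0.028]]' >/dev/null; python3 -c "$P"
python3 -m inch '[[-1,0,0,0,0]]' >/dev/null; python3 -c "$P"
python3 -m inch '[[-1,0,0,0,0]]' >/dev/null; python3 -c "$P"
```

```text
t 20.68 pos [ 0.5438 -0.1303  0.225 ] yaw -1.08 z [-0.039 -0.021 -0.999] F [ 0.2  0.2 -4.2] w 0.158
togo mm [  7.3 -13.2  84.5] twist -0.028
[ 0.537  0.178 -0.414  1.636  0.098  1.38  -1.482] [-0.015  0.005 -0.017 -0.001 -0.019 -0.006 -0.003]
t 20.8 pos [ 0.5461 -0.1322  0.1693] yaw 0.57 z [-0.027 -0.024 -0.999] F [ 0.6 -1.  -4.7] w 0.153
togo mm [  2.8 -13.8  28.9] twist 0.001
[ 0.538  0.209 -0.415  1.715  0.116  1.261 -1.467] [ 0.012  0.327  0.016  0.766  0.154 -0.943  0.117]
t 20.93 pos [ 0.5413 -0.1321  0.1643] yaw 0.52 z [-0.039 -0.021 -0.999] F [-0.3 -0.2 -4.9] w 0.16
togo mm [  7.7 -13.6  23.7] twist 0.0
[ 0.538  0.213 -0.413  1.722  0.116  1.263 -1.467] [-0.002 -0.07  -0.01  -0.166 -0.001 -0.012 -0.004]
t 21.05 pos [ 0.5431 -0.1326  0.1668] yaw 0.47 z [-0.035 -0.022 -0.999] F [ 0.6 -0.3 -2.6] w 0.155
togo mm [  5.9 -14.1  26.3] twist -0.001
[ 0.539  0.211 -0.414  1.718  0.116  1.264 -1.467] [0.007 0.016 0.005 0.044 0.001 0.02  0.001]
```

Large single-row descents raise the tilt toward level, and slow climbs do too. I'll cycle the two.

```bash
P='from h import *
togo(.548,-.119,.14,np.radians(.5))'
python3 -m inch '[[-1,0,0,-12,0],[-1,0,0,-12,0],[-1,0,0,-12,0],[-1,0,0,-12,0],[-1,0,0,0,0]]' >/dev/null; python3 -c "$P"
python3 -m inch '[[-1,0,0,60,0],[-1,0,0,0,0],[-1,0,0,0,0]]' >/dev/null; python3 -c "$P"
python3 -m inch '[[-1,0,0,-12,0],[-1,0,0,-12,0],[-1,0,0,-12,0],[-1,0,0,-12,0],[-1,0,0,0,0]]' >/dev/null; python3 -c "$P"
```

```text
t 21.68 pos [ 0.5487 -0.1321  0.2257] yaw 0.42 z [-0.023 -0.025 -0.999] F [ 0.5 -0.7 -4.1] w 0.157
togo mm [  1.4 -15.3  85.3] twist -0.001
t 22.05 pos [ 0.5488 -0.1338  0.1672] yaw 0.42 z [-0.02  -0.026 -0.999] F [ 0.6  0.8 -2.8] w 0.156
togo mm [ -0.1 -15.6  26.8] twist -0.001
t 22.68 pos [ 0.5532 -0.1327  0.2253] yaw 0.43 z [-0.01  -0.029 -1.   ] F [-0.  -0.4 -4.6] w 0.155
togo mm [ -4.3 -16.2  84.9] twist -0.001
```

```bash
P='from h import *
togo(.548,-.119,.14,np.radians(.5))'
python3 -m inch '[[-1,0,0,60,0],[-1,0,0,0,0],[-1,0,0,0,0]]' >/dev/null; python3 -c "$P"
python3 -m inch '[[-1,-14,28,0,0],[-1,0,0,0,0],[-1,-14,28,0,0],[-1,0,0,0,0]]' >/dev/null; python3 -c "$P"
python3 -m inch '[[-1,6,-12,0,0],[-1,6,-12,0,0],[-1,6,-12,0,0],[-1,6,-12,0,0],[-1,0,0,0,0]]' >/dev/null; python3 -c "$P"
```

```text
t 23.05 pos [ 0.5542 -0.1348  0.1668] yaw 0.43 z [-0.006 -0.03  -1.   ] F [ 0.7  0.4 -2.4] w 0.155
togo mm [ -5.9 -16.6  26.3] twist -0.001
t 23.55 pos [ 0.531  -0.1925  0.177 ] yaw 0.52 z [ 0.006 -0.034 -0.999] F [-0.7  0.1 -4.5] w 0.156
togo mm [ 17.5 -74.6  34.6] twist 0.0
t 24.18 pos [ 0.5595 -0.1353  0.1783] yaw 0.93 z [ 0.011 -0.032 -0.999] F [ 0.7  0.5 -4. ] w 0.16
togo mm [-11.6 -17.7  37.6] twist 0.008
```

```bash
P='from h import *
togo(.548,-.119,.14,np.radians(.5))'
python3 -m inch '[[-1,-7,15,0,0],[-1,-7,15,0,0],[-1,-7,15,0,0],[-1,-7,15,0,0],[-1,-7,15,0,0]]' >/dev/null; python3 -c "$P"
python3 -m inch '[[-1,-7,15,0,0],[-1,-7,15,0,0],[-1,-7,15,0,0],[-1,0,0,0,0]]' >/dev/null; python3 -c "$P"
python3 -m inch '[[-1,20,-43,0,0],[-1,20,-43,0,0],[-1,15,-43,0,0],[-1,0,0,0,0]]' >/dev/null; python3 -c "$P"
```

```text
t 24.8 pos [ 0.5217 -0.2189  0.1802] yaw 0.72 z [ 0.009 -0.034 -0.999] F [-0.  -0.5 -4.7] w 0.157
togo mm [  27.2 -100.9   37.1] twist 0.004
t 25.3 pos [ 0.4984 -0.27    0.1816] yaw 0.48 z [ 0.009 -0.035 -0.999] F [-0.3  1.2 -3.8] w 0.152
togo mm [  50.5 -152.    36.8] twist -0.0
t 25.8 pos [ 0.5552 -0.1342  0.1777] yaw 0.55 z [ 0.011 -0.031 -0.999] F [-0.3 -0.8 -3.9] w 0.159
togo mm [ -7.4 -16.4  37.1] twist 0.001
```

The remaining tilt is about 0.6° in pitch and 1.8° in roll, and the plate levels itself on the mount when released. I'll move on to alignment, comparing the plate's far edge with the fixture base's far edge in one wrist view.

```bash
cat >> h.py <<'E'
def align(im,zt,ztilt=(0,0)):
    """far-edge corners of plate (top at zt) and of base (z=.014), wrist camera"""
    P=fcloud(im);Z=P[...,2];g=im["color"].mean(-1)
    out={}
    for nm,lo,hi,h in(("plate",zt-.012,zt+.012,zt),("base",.008,.02,.014)):
        m=(Z>lo)&(Z<hi)&(g>100);m[:100]=0;m[250:]=0;m[:,:100]=0;m[:,460:]=0
        k,L,st,_=cv2.connectedComponentsWithStats(m.astype(np.uint8));i=1+np.argmax(st[1:,4]);m=L==i
        x,y,w,hh=st[i,:4]
        cols=np.arange(x+8,x+w-8);top=np.array([np.argmax(m[:,c]) for c in cols])-.5
        E=np.array([fray(im,c,r,h) for c,r in zip(cols,top)])
        k1=np.polyfit(E[:,1],E[:,0],1);res=E[:,0]-np.polyval(k1,E[:,1]);ok=abs(res)<.002;k1=np.polyfit(E[ok,1],E[ok,0],1)
        r0=int(np.median(top))+6;rows=range(r0,r0+25)
        lr=[np.array([fray(im,f(np.flatnonzero(m[r])),r,h)[1] for r in rows]) for f in(lambda a:a[0]-.5,lambda a:a[-1]+.5)]
        ly,ry=np.median(lr[0]),np.median(lr[1]);yc=(ly+ry)/2
        print(nm,"far edge x at centre",np.polyval(k1,yc).round(4),"yaw",-np.degrees(k1[0]).round(2),"y centre",yc.round(4),"width",(ly-ry).round(4),"z",np.median(Z[m]).round(4))
E
python3 -m inch '[[-1,-2,-8,0,0],[-1,-2,-8,0,0],[-1,0,0,60,0],[-1,0,0,0,0],[-1,0,0,0,0]]' >/dev/null
python3 - <<'E'
from h import *
togo(.55,-.119,.1,np.radians(.5))
s=ctrl.get_state()
im=ctrl.get_image("wrist");cv2.imwrite("pics/w5.png",im["color"][...,::-1]);np.save("w5.npy",im,allow_pickle=True)
zt=s["position"][2]-.0075;plane(im,zt-.01,zt+.01);align(im,zt)
E
```

```text
t 26.43 pos [ 0.5529 -0.12    0.1193] yaw 0.46 z [ 0.016 -0.033 -0.999] F [ 1.3 -0.2 -2.9] w 0.158
togo mm [-3.2 -1.7 19.2] twist -0.001
plate slope dz/dx,dz/dy [-0.005  -0.0314] z 0.1117 12605
plate far edge x at centre 0.5924 yaw 0.08 y centre -0.1202 width 0.1401 z 0.1119Traceback (most recent call last):
  File "<stdin>", line 5, in <module>
  File "h.py", line 46, in align
    lr=[np.array([fray(im,f(np.flatnonzero(m[r])),r,h)[1] for r in rows]) for f in(lambda a:a[0]-.5,lambda a:a[-1]+.5)]
                          ~^^^^^^^^^^^^^^^^^^^^^^
  File "h.py", line 46, in <lambda>
    lr=[np.array([fray(im,f(np.flatnonzero(m[r])),r,h)[1] for r in rows]) for f in(lambda a:a[0]-.5,lambda a:a[-1]+.5)]
                                                                                            ~^^^
IndexError: index 0 is out of bounds for axis 0 with size 0
```

View pics/w5.png

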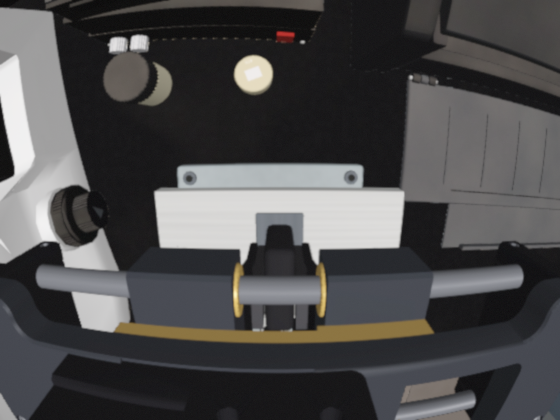

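```bash
sed -i 's/range(r0,r0+25)/range(r0,r0+10)/' h.py
python3 - <<'E'
from h import *
im=np.load("w5.npy",allow_pickle=True).item();align(im,.1117)
H=holes(im,(180,365,168,186),100)
for c,a in H: print(c.round(1),a,fray(im,*c,.016).round(4))
E
```

```text
plate far edge x at centre 0.5924 yaw 0.08 y centre -0.1202 width 0.1404 z 0.1119
base far edge x at centre 0.5939 yaw 0.26 y centre -0.115 width 0.1578 z 0.0137
[363.5 177.1] 33 [ 0.584  -0.1945  0.016 ]
[188.8 178.2] 37 [ 0.5827 -0.0464  0.016 ]
[351.1 177.4] 38 [ 0.5835 -0.1834  0.016 ]
```

Run:
```python
from h import *
for n,zt in(("w3",.124),("w4",.133)):
    im=np.load(n+".npy",allow_pickle=True).item();align(im,zt)
    H=holes(im,(165,385,140,165),100)
    for c,a in H: print(c.round(1),a,fray(im,*c,.016).round(4))
```

```text
plate far edge x at centre 0.5758 yaw 0.48 y centre -0.116 width 0.1391 z 0.1232
base far edge x at centre 0.5939 yaw 0.41 y centre -0.1149 width 0.1582 z 0.0137
[176.4 152. ] 595 [ 0.583  -0.0251  0.016 ]
[376.9 152. ] 381 [ 0.5842 -0.2006  0.016 ]
[199.5 151.5] 32 [ 0.5829 -0.0464  0.016 ]
[358. 152.] 37 [ 0.5835 -0.1834  0.016 ]
plate far edge x at centre 0.581 yaw -0.14 y centre -0.136 width 0.1398 z 0.1329
base far edge x at centre 0.5939 yaw 0.48 y centre -0.115 width 0.1582 z 0.0137
[302.6 147.6] 1900 [ 0.5908 -0.1578  0.016 ]
[330.8 156.2] 33 [ 0.5835 -0.1832  0.016 ]
[178.6 158.5] 31 [ 0.5828 -0.0461  0.016 ]
```

The base comes out the same from three poses: origin (0.549, -0.115), yaw 0.4°. The plate centre sits at the TCP minus 0.5 mm in x, so I need to shift about -3.5 mm in x and +5.5 mm in y, then lower.

```bash
python3 -c "
from h import *
togo(.5492,-.1145,.095,np.radians(.4))"
python3 -m inch '[[-1,-4,-5,0,0],[-1,0,0,22,0],[-1,0,0,0,0],[-1,0,0,0,0]]'
python3 - <<'E'
from h import *
togo(.5492,-.1145,.095,np.radians(.4))
z=ctrl.get_state()["position"][2]-.0075
im=ctrl.get_image("wrist");np.save("w6.npy",im,allow_pickle=True);plane(im,z-.01,z+.01)
try: align(im,z)
except Exception as e: print(e)
E
```

```text
t 26.48 pos [ 0.5519 -0.1201  0.1186] yaw 0.45 z [ 0.014 -0.032 -0.999] F [-0.1 -0.7 -3.5] w 0.16
togo mm [-3.  -6.4 23.4] twist 0.001
time: 26.98
position: [0.5517, -0.1157, 0.1028]
tool_rot: [3.106, 0.01, 0.037]
ft_force: [0.4, 0.3, -3.8]
grip_width: 0.154
t 26.98 pos [ 0.5517 -0.1157  0.1028] yaw 0.41 z [ 0.024 -0.035 -0.999] F [ 0.4  0.3 -3.8] w 0.154
togo mm [-2.7 -1.5  7.7] twist 0.0
plate slope dz/dx,dz/dy [ 0.0012 -0.0336] z 0.0954 12636
plate far edge x at centre 0.5912 yaw 0.0 y centre -0.116 width 0.1405 z 0.0956
base far edge x at centre 0.5942 yaw 0.47 y centre -0.1149 width 0.1579 z 0.0136
```

```bash
python3 -m inch '[[-1,-3,-2,6,0],[-1,0,0,0,0],[-1,0,0,0,0]]'
python3 - <<'E'
from h import *
togo(.5487,-.1145,.09,np.radians(.4))
z=ctrl.get_state()["position"][2]-.0075
im=ctrl.get_image("wrist");np.save("w6.npy",im,allow_pickle=True);plane(im,z-.01,z+.01)
try: align(im,z)
except Exception as e: print(e)
E
```

```text
time: 27.4
position: [0.549, -0.1139, 0.0974]
tool_rot: [3.106, 0.01, 0.039]
ft_force: [0.6, 0.3, -4.7]
grip_width: 0.157
t 27.4 pos [ 0.549  -0.1139  0.0974] yaw 0.41 z [ 0.025 -0.035 -0.999] F [ 0.6  0.3 -4.7] w 0.157
togo mm [-0.5  0.4  7.4] twist 0.0
plate slope dz/dx,dz/dy [ 0.0003 -0.0343] z 0.09 12657
plate far edge x at centre 0.5885 yaw -0.0 y centre -0.1142 width 0.1406 z 0.0903
base far edge x at centre 0.5939 yaw 0.29 y centre -0.1147 width 0.1577 z 0.0137
```

```bash
python3 -m inch '[[-1,0,0,9,-0.005],[-1,0,0,0,0],[-1,0,0,6,0],[-1,0,0,0,0]]'
python3 - <<'E'
from h import *
togo(.5492,-.1146,.065,np.radians(.4))
z=ctrl.get_state()["position"][2]-.0075
im=ctrl.get_image("wrist");np.save("w7.npy",im,allow_pickle=True);plane(im,z-.01,z+.01)
try: align(im,z)
except Exception as e: print(e)
E
```

```text
time: 27.95
position: [0.5489, -0.1145, 0.0807]
tool_rot: [3.106, 0.018, 0.037]
ft_force: [-0.6, 0.8, -4.2]
grip_width: 0.156
t 27.95 pos [ 0.5489 -0.1145  0.0807] yaw 0.7 z [ 0.024 -0.035 -0.999] F [-0.6  0.8 -4.2] w 0.156
togo mm [-0.1 -0.4 15.7] twist 0.005
plate slope dz/dx,dz/dy [-0.0006 -0.0338] z 0.0734 12677
plate far edge x at centre 0.5885 yaw 0.3 y centre -0.1146 width 0.1406 z 0.0736
base far edge x at centre 0.594 yaw 0.33 y centre -0.1148 width 0.158 z 0.0136
```

Alignment is now within 0.5 mm and the yaws match. I'll keep lowering.

```bash
python3 -m inch '[[-1,0,0,6,0],[-1,0,0,0,0],[-1,0,0,5,0],[-1,0,0,0,0]]' 
python3 -c "
from h import *
togo(.5492,-.1146,.065,np.radians(.4))"
```

```text
time: 28.5
position: [0.5502, -0.115, 0.0698]
tool_rot: [3.106, 0.018, 0.04]
ft_force: [-0.2, 0.3, -3.0]
grip_width: 0.159
t 28.5 pos [ 0.5502 -0.115   0.0698] yaw 0.7 z [ 0.026 -0.035 -0.999] F [-0.2  0.3 -3. ] w 0.159
togo mm [-1.1 -0.6  4.8] twist 0.005
```

The underside is at about 52 mm, below the pin tips, with no contact force, so both pins are in the holes.

```bash
python3 -m inch '[[-1,-1,0,3,0],[-1,0,0,0,0],[-1,0,0,3,0],[-1,0,0,0,0]]' 
python3 -c "
from h import *
togo(.5492,-.1146,.0575,np.radians(.4))"
```

```text
time: 29.0
position: [0.5501, -0.1153, 0.0646]
tool_rot: [3.105, 0.018, 0.042]
ft_force: [0.1, 0.3, -3.3]
grip_width: 0.158
t 29.0 pos [ 0.5501 -0.1153  0.0646] yaw 0.7 z [ 0.027 -0.036 -0.999] F [ 0.1  0.3 -3.3] w 0.158
togo mm [-1.1 -1.   7. ] twist 0.005
```

```bash
python3 -m inch '[[-0.4,0,0,0,0],[-0.4,0,0,0,0],[-0.4,0,0,0,0]]' 
python3 -m inch '[[-0.4,0,0,-25,0],[-0.4,0,0,-25,0],[-1,0,0,0,0],[-1,0,0,0,0]]'
python3 - <<'E'
from h import *
togo(.549,-.1148,.11,np.radians(.4))
im=ctrl.get_image("wrist");cv2.imwrite("pics/w8.png",im["color"][...,::-1]);np.save("w8.npy",im,allow_pickle=True)
plane(im,.045,.07);align(im,.056)
P=fcloud(im);Z=P[...,2];m=np.zeros(Z.shape,bool);m[170:300,240:330]=1;m&=(Z>.088)&(Z<.104)&(im["color"].mean(-1)<90);print("grip",m.sum(),P[m].mean(0).round(4) if m.any() else 0)
E
```

```text
time: 29.38
position: [0.5513, -0.1157, 0.0657]
tool_rot: [3.104, 0.018, 0.046]
ft_force: [-0.0, 0.2, -0.5]
grip_width: 0.293
time: 29.88
position: [0.5495, -0.1137, 0.1161]
tool_rot: [3.105, 0.019, 0.045]
ft_force: [-0.2, 0.4, 0.4]
grip_width: 0.156
t 29.88 pos [ 0.5495 -0.1137  0.1161] yaw 0.72 z [ 0.029 -0.037 -0.999] F [-0.2  0.4  0.4] w 0.156
togo mm [-0.6  0.8  6.1] twist 0.006
plate slope dz/dx,dz/dy [-0.0158  0.0002] z 0.0561 11928
plate far edge x at centre 0.5893 yaw 0.37 y centre -0.1148 width 0.14 z 0.0562Traceback (most recent call last):
  File "<stdin>", line 4, in <module>
  File "h.py", line 46, in align
    lr=[np.array([fray(im,f(np.flatnonzero(m[r])),r,h)[1] for r in rows]) for f in(lambda a:a[0]-.5,lambda a:a[-1]+.5)]
                          ~^^^^^^^^^^^^^^^^^^^^^^
  File "h.py", line 46, in <lambda>
    lr=[np.array([fray(im,f(np.flatnonzero(m[r])),r,h)[1] for r in rows]) for f in(lambda a:a[0]-.5,lambda a:a[-1]+.5)]
                                                                                            ~^^^
IndexError: index 0 is out of bounds for axis 0 with size 0
```

View pics/w8.png

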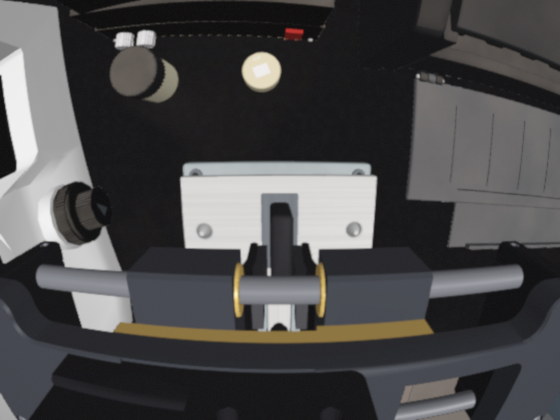

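The plate rests on the mount, level across the pins, with pin tips visible in both holes at (204,230) and (354,230). The underside is at about 46 mm. Next I'll shut the fingers and press straight down on the centre of the grip.

```bash
python3 -m inch '[[-1,0,0.5,6,0],[-1,0,0,6,0],[-1,0,0,0,0]]' 
python3 -c "
from h import *
togo(.549,-.1148,.096,np.radians(.4))"
python3 -m inch '[[-1,-1,0,5,0],[-1,0,0,3,0],[-1,0,0,3,0]]'
python3 -c "
from h import *
togo(.549,-.1148,.09,np.radians(.4))"
```

```text
time: 30.3
position: [0.5484, -0.1145, 0.1008]
tool_rot: [3.106, 0.019, 0.039]
ft_force: [0.3, 0.8, 0.4]
grip_width: 0.006
t 30.3 pos [ 0.5484 -0.1145  0.1008] yaw 0.71 z [ 0.026 -0.035 -0.999] F [0.3 0.8 0.4] w 0.006
togo mm [0.4 0.2 4.8] twist 0.005
time: 30.68
position: [0.5489, -0.1147, 0.0919]
tool_rot: [3.105, 0.019, 0.043]
ft_force: [-3.9, -0.2, 8.2]
grip_width: 0.003
t 30.68 pos [ 0.5489 -0.1147  0.0919] yaw 0.72 z [ 0.028 -0.036 -0.999] F [-3.9 -0.2  8.2] w 0.003
togo mm [ 0.1 -0.   1.9] twist 0.006
```

```bash
python3 -m inch '[[-1,0,0,4,0],[-1,0,0,4,0]]'
python3 -m inch '[[-1,0,0,5,0],[-1,0,0,5,0]]'
```

```text
time: 30.92
position: [0.5509, -0.1147, 0.0907]
tool_rot: [3.103, 0.019, 0.047]
ft_force: [-8.8, 2.9, 30.2]
grip_width: 0.003
time: 31.18
position: [0.5559, -0.1147, 0.0917]
tool_rot: [3.098, 0.019, 0.062]
ft_force: [-8.9, 2.6, 27.8]
grip_width: 0.002
```

```bash
python3 -m inch '[[-1,0,0,-12,0],[-1,0,0,0,0]]'
python3 - <<'E'
from h import *
togo(.549,-.1148,.096,np.radians(.4))
im=ctrl.get_image("wrist");cv2.imwrite("pics/w9.png",im["color"][...,::-1])
plane(im,.04,.065)
P=fcloud(im);Z=P[...,2];g=im["color"].mean(-1)
m=(Z>.04)&(Z<.065)&(g>150);m[:150]=0;m[260:]=0
for a,b in((100,230),(330,460)):
    q=np.zeros_like(m);q[:,a:b]=1;print(np.median(Z[m&q]).round(4))
for n in("top","side"):
    im=ctrl.get_image(n);P=cloud(im);np.save(n+"1.npy",im,allow_pickle=True)
    m=(abs(P[...,0]-.549)<.045)&(abs(P[...,1]+.115)<.075)&(im["color"].mean(-1)>150)&(P[...,2]>.03)&(P[...,2]<.08)
    for sgn in(1,-1):
        q=m&(sgn*(P[...,1]+.115)>.02);print(n,q.sum(),np.median(P[q][:,2]).round(4) if q.any() else "")
E
```

```text
time: 31.42
position: [0.5564, -0.1142, 0.1055]
tool_rot: [3.097, 0.02, 0.066]
ft_force: [0.3, 0.2, -0.1]
grip_width: 0.008
t 31.43 pos [ 0.5564 -0.1142  0.1055] yaw 0.79 z [ 0.043 -0.043 -0.998] F [ 0.3  0.2 -0.1] w 0.008
togo mm [-7.8  0.1  9.2] twist 0.007
plate slope dz/dx,dz/dy [-0.0537  0.0009] z 0.0495 10425
0.0495
0.0494
top 326 0.0489
top 670 0.049
side 451 0.0498
side 561 0.0497
```

Run:
```python
from h import *
for n in("top","side"):
    im=np.load(n+"1.npy",allow_pickle=True).item();P=cloud(im)
    m=(abs(P[...,0]-.549)<.05)&(abs(P[...,1]+.115)<.078)&(im["color"].mean(-1)>165)&(P[...,2]>.04)&(P[...,2]<.06)
    Q=P[m];A=np.c_[Q[:,0]-.549,Q[:,1]+.115,np.ones(len(Q))]
    for _ in range(3):
        k=np.linalg.lstsq(A,Q[:,2],rcond=None)[0];r=abs(A@k-Q[:,2])<.002;A,Q=A[r],Q[r]
    print(n,len(Q),k.round(4),(Q[:,:2].min(0)).round(3),Q[:,:2].max(0).round(3))
im=np.load("side1.npy",allow_pickle=True).item()
cv2.imwrite("pics/s1.png",cv2.resize(im["color"][120:290,230:420,::-1],None,fx=4,fy=3.5,interpolation=cv2.INTER_CUBIC))
```

```text
top 931 [0.0168 0.0021 0.0493] [ 0.507 -0.188] [ 0.587 -0.056]
side 747 [-0.0043  0.0034  0.0498] [ 0.51  -0.185] [ 0.591 -0.045]
```

View pics/s1.png

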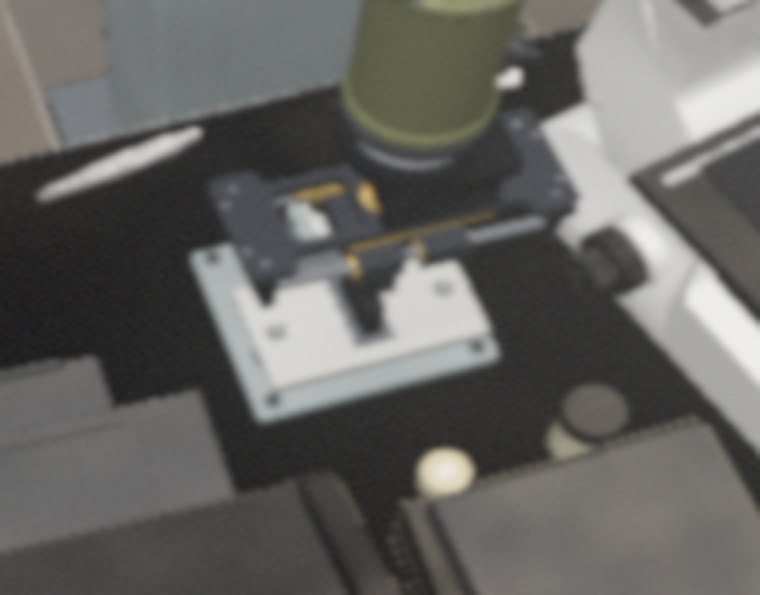

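View pics/w9.png

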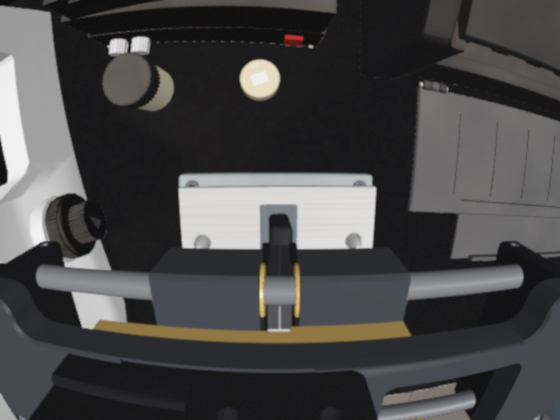

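The side and top cameras put the plate top at 49–50 mm and level, against 50 mm expected when home. The tool slid forward while pressing, so I'll re-centre and press once more.

```bash
python3 -m inch '[[-1,-9,0,0,0],[-1,0,0,0,0],[-1,-1,0,9,0],[-1,0,0,4,0]]'
python3 -c "
from h import *
togo(.549,-.1148,.09,np.radians(.4))"
python3 -m inch '[[-1,-2,0,4,0],[-1,-2,0,5,0]]'
```

```text
time: 32.08
position: [0.5439, -0.1149, 0.0904]
tool_rot: [3.098, 0.019, 0.056]
ft_force: [-12.9, 3.7, 35.2]
grip_width: 0.007
t 32.08 pos [ 0.5439 -0.1149  0.0904] yaw 0.73 z [ 0.037 -0.042 -0.998] F [-12.9   3.7  35.2] w 0.007
togo mm [ 5.1 -0.   0.6] twist 0.006
time: 32.33
position: [0.5435, -0.1149, 0.0903]
tool_rot: [3.095, 0.019, 0.065]
ft_force: [-10.3, 3.8, 34.7]
grip_width: 0.005
```

Pressing on both sides of centre stops at the same height (90.3–90.7 mm) under 30–35 N, well above the plunger's 12 N, so the plate is home. Next is the bolt.

```bash
python3 -m inch '[[-1,0,0,-40,0],[-1,-10,0,0,0],[-1,-35,0,0,0],[-1,-35,0,0,0],[-1,-15,0,0,0]]'
python3 -m inch '[[-1,0,0,0,0],[-1,0,0,0,0]]' >/dev/null
python3 - <<'E'
from h import *
togo(.445,-.115,.07,np.radians(.4))
im=ctrl.get_image("wrist");cv2.imwrite("pics/w10.png",im["color"][...,::-1]);P=fcloud(im);Z=P[...,2]
m=(Z>.074)&(Z<.09)&(P[...,0]>.44)&(P[...,0]<.5)&(abs(P[...,1]+.115)<.03);print("knob",m.sum(),P[m].mean(0).round(4) if m.any() else '')
plane(im,.04,.06)
im=ctrl.get_image("top");P=cloud(im);Z=P[...,2];m=(Z>.074)&(Z<.09)&(P[...,0]>.44)&(P[...,0]<.5)&(abs(P[...,1]+.118)<.03);print("knob top",m.sum(),P[m].mean(0).round(4) if m.any() else '')
E
```

```text
time: 32.95
position: [0.4438, -0.1139, 0.1244]
tool_rot: [3.097, 0.02, 0.062]
ft_force: [0.1, -0.6, -0.3]
grip_width: 0.005
t 33.2 pos [ 0.4439 -0.1141  0.1238] yaw 0.75 z [ 0.041 -0.044 -0.998] F [-0.7  0.8  0.2] w 0.004
togo mm [-1.1 -1.5 53.8] twist 0.006
knob 433 [ 0.4688 -0.1156  0.0827]
plate slope dz/dx,dz/dy [ 0.0151 -0.0237] z 0.0584 1908
knob top 0
```

View pics/w10.png

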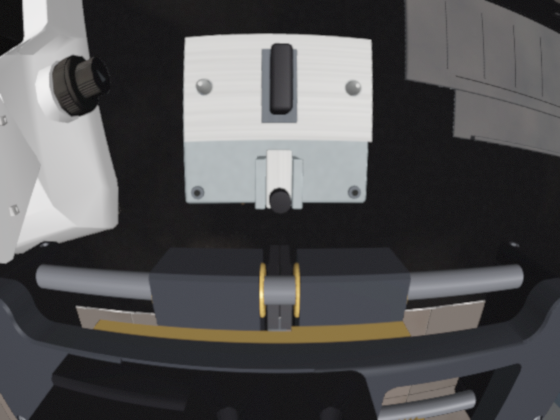

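The knob is at (0.469, -0.116) with the shut fingers lined up behind it, and the pins show through both plate holes. I'll back off a little and descend behind the knob.

```bash
python3 -m inch '[[-1,-6,-1,0,0],[-1,0,0,25,0],[-1,0,0,25,0],[-1,0,0,3,0],[-1,0,0,0,0]]'
python3 -c "
from h import *
togo(.473,-.1155,.07,np.radians(.4))"
```

```text
time: 33.92
position: [0.442, -0.1148, 0.0704]
tool_rot: [3.097, 0.022, 0.066]
ft_force: [-0.5, 0.8, 1.1]
grip_width: 0.005
t 33.92 pos [ 0.442  -0.1148  0.0704] yaw 0.86 z [ 0.043 -0.043 -0.998] F [-0.5  0.8  1.1] w 0.005
togo mm [30.9  1.1  1.8] twist 0.008
```

```bash
python3 -m inch '[[-1,6,0,0,0],[-1,6,0,0,0],[-1,6,0,0,0],[-1,5,0,0,0]]'
python3 -m inch '[[-1,5,0,0,0],[-1,4,0,0,0],[-1,4,0,0,0]]'
python3 -m inch '[[-1,4,0,0,0],[-1,4,0,0,0]]'
```

```text
time: 34.42
position: [0.4652, -0.1149, 0.0724]
tool_rot: [3.096, 0.021, 0.062]
ft_force: [-3.7, -0.8, -0.9]
grip_width: 0.005
time: 34.8
position: [0.4734, -0.115, 0.0718]
tool_rot: [3.097, 0.019, 0.042]
ft_force: [-16.3, 0.1, 11.3]
grip_width: 0.007
time: 35.05
position: [0.4733, -0.1152, 0.0714]
tool_rot: [3.098, 0.017, 0.012]
ft_force: [-14.3, 1.4, 12.0]
grip_width: 0.004
```

The bolt stopped hard at TCP x = 0.473, as predicted for full travel. I'll retreat and verify.

```bash
python3 -m inch '[[-1,-10,0,0,0],[-1,-20,0,0,0],[-1,0,0,-30,0],[-1,0,0,-40,0],[-1,0,0,0,0]]'
python3 -m inch '[[-1,-5,40,-25,0],[-1,0,50,-25,0],[-1,0,50,0,0],[-1,0,50,0,0],[-1,0,0,0,0]]'
python3 - <<'E'
from h import *
togo(.473,-.1155,.07,np.radians(.4))
im=ctrl.get_image("top");P=cloud(im);Z=P[...,2];g=im["color"].mean(-1)
R=(abs(P[...,1]+.118)<.09)&(P[...,0]>.42)&(P[...,0]<.62)
m=R&(Z>.074)&(Z<.087)&(abs(P[...,1]+.118)<.02);print("knob",m.sum(),P[m].mean(0).round(4))
m=R&(Z>.084)&(Z<.096)&(P[...,0]>.52);print("grip",m.sum(),P[m].mean(0).round(4),P[m].min(0).round(3),P[m].max(0).round(3))
for n,im in(("top",im),("side",ctrl.get_image("side"))):
    P=cloud(im);m=(abs(P[...,0]-.549)<.05)&(abs(P[...,1]+.116)<.078)&(im["color"].mean(-1)>165)&(P[...,2]>.04)&(P[...,2]<.056)
    Q=P[m];A=np.c_[Q[:,0]-.549,Q[:,1]+.115,np.ones(len(Q))]
    for _ in range(3):
        k=np.linalg.lstsq(A,Q[:,2],rcond=None)[0];r=abs(A@k-Q[:,2])<.002;A,Q=A[r],Q[r]
    print(n,len(Q),k.round(4))
    cv2.imwrite(f"pics/{n}2.png",im["color"][...,::-1])
a=cv2.imread("pics/top2.png")[95:290,100:320];cv2.imwrite("pics/end.png",cv2.resize(a,None,fx=3,fy=3))
E
```

```text
time: 35.67
position: [0.4468, -0.112, 0.1454]
tool_rot: [3.096, 0.019, 0.033]
ft_force: [0.1, -0.3, 0.5]
grip_width: 0.008
time: 36.3
position: [0.4459, -0.305, 0.2046]
tool_rot: [3.092, 0.026, 0.045]
ft_force: [0.2, -0.0, -0.0]
grip_width: 0.006
t 36.3 pos [ 0.4459 -0.305   0.2046] yaw 1.0 z [ 0.03  -0.049 -0.998] F [ 0.2 -0.  -0. ] w 0.006
togo mm [  26.5 -195.5  125.8] twist 0.01
knob 105 [ 0.5174 -0.1205  0.0821]
grip 152 [ 0.5473 -0.1191  0.0886] [ 0.526 -0.125  0.084] [ 0.569 -0.113  0.095]
top 1715 [ 0.003  -0.0015  0.0491]
side 980 [-0.0043  0.0015  0.0496]
```

View pics/end.png

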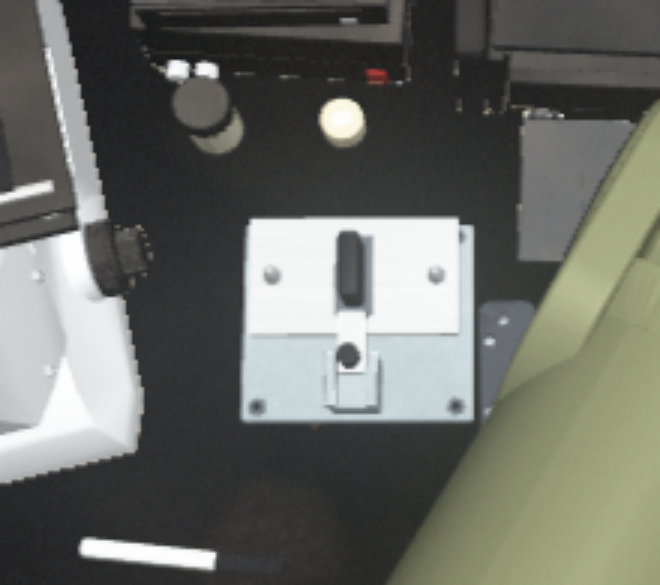

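The final view shows the bolt bar over the plate's near edge, with the knob at crop (347,355). The pins show in both holes, and the bystanders in view haven't moved. I'll do one knob number check and then hand in.

Run:
```python
from h import *
a=np.load("top0.npy",allow_pickle=True).item();b=cv2.imread("pics/top2.png").mean(-1)
m=b[207:219,208:223]<80;y,x=np.nonzero(m);u,v=x.mean()+208,y.mean()+207
k=ray(a,u,v,.0835);print(u,v,k.round(4),"moved",k[0]-.4676,"travel",k[0]-.547+.083)
ctrl.close_job()
```

```text
216.5 215.75 [ 0.4827 -0.1211  0.0835] moved 0.015094553050795323 travel 0.0186945530507953
the job is handed in; nothing more can be done
```

The plate is pressed down on the fixture and the slide bolt is pushed in over its edge, but my last bolt check disagreed with the others. I handed the job in about 36 s into the 58 s limit. I lowered the plate over both pins, released it, pressed it down on its grip with shut fingers, pushed the bolt in from behind its knob, and moved the arm clear.

**Checks that agreed:**
- **Plate home:** pressing at 30–35 N (the plunger holds at about 12 N) stopped at a grip height of 90.3–90.7 mm; 90 mm is fully home.
- **Plate level:** after the bolt was in, the top and side cameras put the plate top at 49–50 mm and level within about 0.3°, against 50 mm expected.
- **Bolt in:** it stopped hard at about 16 N, with the tool at x = 0.473 m, the position I had predicted for full travel. The final picture shows the bar over the plate's edge.

**Checks that failed or disagreed:**
- **Bolt travel:** the last camera check of the knob gave about 19 mm instead of 24 mm, and I handed in within the same script, before seeing that number. Reading the knob from the picture by eye gave about 23 mm. I think the 19 mm comes from a coarse dark-pixel mask that took in the knob's side, but I did not confirm that.
- **First grasp:** it missed because I lifted before the fingers had closed. The plate was not disturbed.
- **Tilt while lowering:** fast moves tilted the tool, so the plate went over the pins about 2° out of level. It settled level on the mount when I released it.
- **Wrist camera:** right after the first press it showed the plate sloping about 3°, which the top and side cameras did not show. I went with those two.
- **Bystanders:** the lens case, spare mount and marker looked unmoved in the last picture. The tweezers were out of view, though the arm never went low near them.

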